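Lock the mixer's drive shaft

TASK

Lock the shaft of the tube mixer for cleaning: push a post of the slotted disc round until the slot lines up with the flat lock bar, then push the bar by its upright plate straight through the slot until it is fully home against its stop. Only push: do not lift the bar, leave the other things where they stand, and finish with the hand clear.

Things in the scene. Friction and masses are not known exactly. Their poses are not given: they have to be found in the camera images.
- mixer: white mixer housing, fixed to the bench, 170 (x) x 340 (y) mm, flat deck 60 mm above the bench. Origin on the bench under the disc's axis; deck from y -245 to +95 and x -85 to +85 mm. Its +y is the way the bar is pushed. The bar lies over the centre line x = 0, between two guide rails 6 mm high, from y -201 to -66 mm. Two small loose vials, not part of the job, stand on the deck's edges.
- stop (a point): midway between the two stop cheeks, on deck level at their faces towards the push plate, at mixer (0, -66) mm. Cheeks: 26 mm high, y -66 to -54, x 8 to 22 mm either side; the bar passes between them and the push plate comes to rest against them
- keeper (a point): on deck level under the middle of the keeper, a small bridge over the bar's path beyond the disc, at mixer (0, 64) mm: 17 mm high, y 56 to 72, 32 mm wide
- lock_disc (a joint): turn of the slotted disc about its vertical axis, rad, growing counter-clockwise from above: the angle from the mixer's +x to post A, 0.5 to 2.64 at the start. Slot in line with the bar at 0 and pi (either will do); within 0.05 rad the bar enters freely, and its tapered nose draws the disc in from about 0.1. It turns either way without stops, with light friction (about 2 N at a post), and stays where left.
- disc_center (a point): centre of the disc's top face, 73 mm above the bench, on the turning axis. Disc: aluminium, 100 mm across, 12 mm thick, cut right across its middle by an open slot 18 mm wide. Axes turn with the disc: x towards post A, y along the slot.
- post_a (a point): top centre of one steel post on the disc: 12 mm thick, standing 37 mm above the disc's top (17 mm wide collar on the lowest 3 mm), 38 mm from the axis, square to the slot
- post_b (a point): top centre of the other, identical post, diametrically opposite
- lock_bar: loose flat steel bar, 0.2 kg, lying on the deck between the rails: 12 mm wide, 10 mm high, nose tapering to 6 mm over the last 10 mm. Origin on deck level under the middle of the push plate's front face; y points along the bar to the nose tip, 132 mm ahead. Fully home the plate's front face meets the stop cheeks: origin 66 mm before the disc's axis. It slides with light friction (1 to 4 N).
- push_plate (a point): middle of the rear face of the bar's upright push plate, the face to push on; plate 44 mm wide across the bar, 8 mm thick, from 8 to 42 mm above the deck
- bar_nose (a point): tip of the bar's nose, 5 mm above the deck
- vial_a: bystander: white capped vial 27 mm across, 42 mm tall, on the mixer's deck; origin at its foot
- vial_b: bystander: amber vial with a cap, 27 mm across, 42 mm tall, on the deck; origin at its foot
- tube_head: bystander: white round tube carrier, 110 mm across, 50 mm tall, left on the bench; origin at its foot
- tube_rack: bystander: white tube rack with holes, 70 x 210 x 45 mm; origin at its underside
- reagent: bystander: amber bottle with a blue cap, 60 mm across, 130 mm tall; origin at its foot
- tip_box: bystander: blue tip box with clear lid, 85 x 120 x 57 mm; origin at its underside
- jar: bystander: jar with a white lid, 70 mm across, 80 mm tall; origin at its foot
Things that resemble listed ones, but are neither listed nor needed, are in the scene too. Leave any green look-alike of the lock_bar alone.

How it is judged:
By the outcome, as a careful person would: the job done as asked, in the order asked, and still so for the second after the job is handed in, with the robot touching nothing.
It also fails if it takes over 54 s, if anything falls off the work surface, if the arm or the gripper's body presses on something with over 40 N, if the wrist force passes 120 N, or if a joint passes its speed limit or range.

ROBOT

A 6-joint arm with a two-finger parallel gripper is mounted at the origin on the work surface. World frame = base frame: x ahead of the robot, y to its left, z up, the work surface at z = 0. Lengths are in m, angles in rad, forces in N, time in s.
With the tool pointing down it reaches from about 0.35 to 0.975 m from the base axis. Payload 4.9 kg.
Tool frame: the origin (TCP) lies on the mounting face of the last link; the fingertips stand 173 mm ahead of it and the grasp point (between the pads) lies 155 mm ahead of it; z points along the fingers, y is the direction in which the jaws open and shut (so a half turn about z gives the same grasp; the last joint's range is limited). The gripper opens to 85 mm and grips with 20 to 120 N. Pads are 22 mm wide; open, the fingers measure 114 mm over their backs; the gripper's body (76 mm by 85 mm) begins 54 mm behind the grasp point. The pads swing forward as they close: fully open they stand 13 mm farther back than shut.
Start: joints at [-1.3, 0.053, 1.613, -0, 1.476, -0.119], TCP at [0.237, -0.578, 0.405] pointing down, gripper open.
Joint ranges: [-3.01, 3.01], [-1.01, 2.22], [0.06, 2.58], [-1.02, 4.17], [0.09, 2.62], [-3.14, 3.14]. Speed limits (rad/s): [2.57, 2.57, 3.14, 3.14, 3.14, 3.14].

INTERFACE

Orientations are given as a unit quaternion [w, x, y, z].
In Python, from plant import manip gives the robot as it stands.
- The arm moves only by the tool play_rows, never from a script. Its argument "increments" is a list of rows, each an object with "offset": the shift along the tool's x, y, z in mm, a list of three; "twist": the turn about the tool's z in rad; "grip": the opening, from 0 (shut) to 1 (fully open). In form: [{"offset": [dx, dy, dz], "twist": twist, "grip": grip}, ...]. A call has 1 to 5 rows; each row is the pose to reach, as a shift and turn from the pose commanded when the call began, along the tool's axes at that moment; what a row does not reach only later rows make up. A row lasts 1/12 s, in which the tool goes at most 41.7 mm and 7.16 degrees, less where a joint would pass 70% of its speed; a pose out of reach is approached as far as the arm can. A call with a gripper value outside its range is refused whole. The fingers move at their own pace and stop on an object; the grip force is fixed at half the most. Time passes only in rows, so rows that repeat a pose let the fingers close. It gives the time, the measured TCP pose, the force and the opening at its end, in the units of the state.
- manip.state(): the state, without advancing time (a new reading comes with each control period).
- manip.grab_frame(name): name is "scene" or "top" or "wrist"; returns the picture (384x512x3 uint8, blue, green, red); there is no depth.
- manip.get_calibration(name): a dict with "fx", "fy", "cx", "cy" (pixels), "k1" (the pictures are not rectified: a ray, as slopes to the right and down, at radius r is drawn at 1 + k1 r^2 times it, then the intrinsics apply), "T" (4x4, takes a point from camera to world coordinates). Camera axes: x right, y down, z forward; pixel columns grow to the right and rows downward; lengths in m; the calibration is good to about 2 mm. A picture is of the moment at which its call begins: read the wrist's pose just before it. get_calibration takes no time and is no camera call; for the wrist camera it gives the pose at the moment of the call.
- manip.job_done(): hands the job in, once; it reports no verdict.
Trained networks look in the newest picture that a camera, given by its name, has taken for a name from the list of things; names that differ only in an ending like _2 or _b are one class to them, and where a whole thing is asked for, a point or a joint stands for the part that bears it (a point fixed in the world has none). Each returns a list of dicts, best first, with "p" (0 to 1); they miss things now and then, are a little off and sometimes report something else, mostly with a low value. They report only what shows in the picture. A call takes as long as a camera call. They do not tell look-alikes from the thing itself.
- manip.boxes_of(query, camera): "xyz" ([x, y, z] in m, in the coordinates of the camera as it stood for that picture, good to about 4 mm: the middle of the surface that is visible of it).
- manip.tip_of(query, camera): "xyz" ([x, y, z] in m, in the coordinates of the camera as it stood for that picture, good to about 4 mm: a listed point, or the origin of a listed thing).
The state is a dict: "time": time; "joint_pos": joint angles; "joint_vel": joint speeds; "joint_efforts": joint torques, N m; "tool_pos": TCP position; "tool_rot": TCP orientation; "contact_force": force on the tool from outside, world axes, zero at the start; "ft_torque": the same for the moment, N m; "gripper_width": opening from 0.0 (shut) to 1.0 (fully open).
Only numpy, scipy, OpenCV 4.12 (cv2) and the standard library are available. Lean on these libraries where they do the work, as an engineer would, in place of code of your own. Each camera call takes 0.05 s, during which the arm holds its last target. There are 200 camera calls.

## Working session

There is one attempt and no reset: what is moved stays moved. The work goes in short steps, Python scripts to look and compute and a tool call to move; the robot and the scene stay as the last step left them, time stands still between calls to the robot, and variables do not carry over. Pictures are saved under pics/ and viewed, about 8 in all and at most 12, crops included, and the job is handed in when it is done.

Besides the shell and the picture viewer there is one more tool, called by a JSON object that holds its "method" and its "body". play_rows: Moves the arm, as the interface text tells. Its arguments: {"type":"object","properties":{"increments":{"type":"array"}},"required":["increments"]}

```bash
mkdir -p pics && cat > h.py <<'E'
import numpy as np, cv2
from plant import manip
def world(c,p):
    T=np.array(manip.get_calibration(c)["T"]); return (T@np.append(p,1))[:3]
def px(c,P,cal=None):
    k=cal or manip.get_calibration(c); T=np.linalg.inv(np.array(k["T"])); q=T@np.append(P,1); s=q[:2]/q[2]
    s=s*(1+k["k1"]*(s@s)); return np.array([k["fx"]*s[0]+k["cx"],k["fy"]*s[1]+k["cy"]])
def ray(c,u,z):
    k=manip.get_calibration(c); K=np.array([[k["fx"],0,k["cx"]],[0,k["fy"],k["cy"]],[0,0,1]])
    s=cv2.undistortPoints(np.array([[u]],float),K,np.array([k["k1"],0,0,0]))[0,0]
    # k1 model identical to OpenCV's
    T=np.array(k["T"]); d=T[:3,:3]@np.append(s,1); o=T[:3,3]; return o+d*(z-o[2])/d[2]
E
python3 - <<'E'
from h import *
for c in ("top","scene"):
    im=manip.grab_frame(c); cv2.imwrite(f"pics/{c}0.png",im)
    for q in ("mixer","lock_bar","push_plate","bar_nose","disc_center","post_a","post_b","stop","keeper","vial_a","vial_b","tube_head","reagent","jar"):
        for d in manip.tip_of(q,c)[:4]:
            if d["p"]>.2:
                w=world(c,d["xyz"]); print(c,q,round(d["p"],2),np.round(w,3),np.round(px(c,w)))
s=manip.state();print(s["time"],s["tool_pos"],s["tool_rot"],s["gripper_width"])
a,b=[cv2.imread(f"pics/{c}0.png") for c in("top","scene")]
E
```

```text
top mixer 0.7 [ 0.588  0.082 -0.   ] [221. 168.]
top lock_bar 0.66 [ 0.385  0.137 -0.001] [207. 224.]
top lock_bar 0.58 [ 0.537 -0.109  0.059] [274. 179.]
top push_plate 0.62 [ 0.541 -0.116  0.085] [277. 177.]
top push_plate 0.48 [0.392 0.135 0.023] [207. 222.]
top bar_nose 0.73 [0.255 0.174 0.003] [197. 260.]
top bar_nose 0.66 [0.573 0.023 0.065] [237. 170.]
top bar_nose 0.51 [0.554 0.057 0.111] [227. 174.]
top disc_center 0.94 [0.586 0.081 0.072] [220. 166.]
top post_a 0.72 [0.616 0.101 0.109] [214. 157.]
top post_a 0.66 [0.552 0.057 0.112] [227. 174.]
top post_b 0.72 [0.616 0.101 0.109] [214. 157.]
top post_b 0.66 [0.552 0.057 0.112] [227. 174.]
top stop 0.62 [0.568 0.016 0.061] [239. 171.]
top keeper 0.58 [0.597 0.142 0.058] [203. 164.]
top vial_a 0.54 [ 0.629 -0.044  0.059] [255. 154.]
top vial_a 0.37 [0.532 0.167 0.057] [196. 183.]
top vial_b 0.54 [ 0.629 -0.044  0.059] [255. 154.]
top vial_b 0.37 [0.532 0.167 0.057] [196. 183.]
top tube_head 0.67 [0.443 0.401 0.   ] [134. 210.]
top reagent 0.5 [ 0.467 -0.387 -0.002] [349. 197.]
top jar 0.9 [ 0.322  0.449 -0.001] [121. 243.]
sc
[... 520 characters left out ...]
226.]
scene stop 0.95 [0.573 0.021 0.056] [241. 225.]
scene keeper 0.71 [0.602 0.146 0.064] [286. 239.]
scene vial_a 0.73 [ 0.631 -0.04   0.06 ] [212. 234.]
scene vial_a 0.66 [0.54  0.166 0.059] [299. 226.]
scene vial_b 0.73 [ 0.631 -0.04   0.06 ] [212. 234.]
scene vial_b 0.66 [0.54  0.166 0.059] [299. 226.]
scene tube_head 0.6 [0.45  0.401 0.002] [388. 236.]
scene tube_head 0.48 [ 0.547 -0.106  0.057] [199. 209.]
scene tube_head 0.26 [0.574 0.025 0.067] [243. 222.]
scene reagent 0.88 [ 0.473 -0.38  -0.001] [124. 192.]
scene jar 0.96 [ 0.326  0.456 -0.006] [409. 213.]
1.5 [ 0.23750299 -0.57809875  0.40472327] [ 1.12415760e-05  9.81064738e-01  1.93680097e-01 -1.55010820e-05] 0.998238774245796
```

View pics/top0.png

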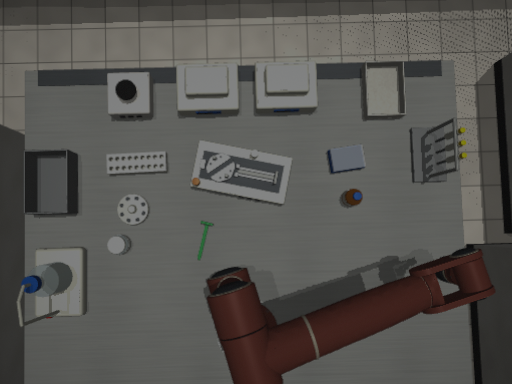

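View pics/scene0.png

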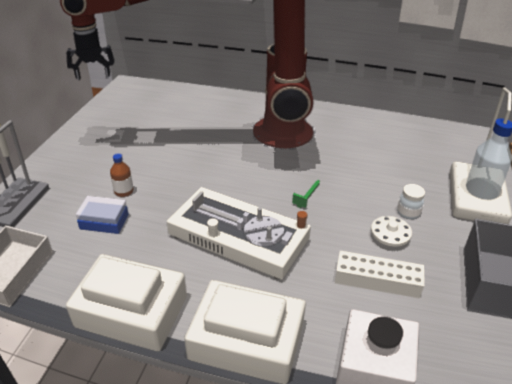

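The white mixer in the top view is centred near (242,172), with disc (220,166), posts (214,157) and (227,174), bar (237–277,170–177), and vials (255,154) and (196,183). There are two lock_bar candidates:
- **Steel bar** between the rails on the mixer deck, (237–277,175). Its height of 60 mm fits the description.
- **Green T** on the bench, (205,235). This is the look-alike and stays untouched.

The mixer's yaw is about -13° and post A is at about 0.84 rad. I'll move closer for the confirming view.

{"method": "play_rows", "body": {"increments": [{"offset": [33,-26,0],"twist": 0,"grip": 0},{"offset": [66,-52,0],"twist": 0,"grip": 0},{"offset": [98,-77,0],"twist": 0,"grip": 0},{"offset": [131,-103,0],"twist": 0,"grip": 0},{"offset": [164,-129,0],"twist": 0,"grip": 0}]}}

```text
time: 1.92
tool_pos: [0.3403, -0.3954, 0.4048]
tool_rot: [0.0, 0.981, 0.193, 0.0]
contact_force: [0.8, -0.9, -0.1]
gripper_width: 0.296
```

{"method": "play_rows", "body": {"increments": [{"offset": [33,-26,0],"twist": 0,"grip": 0},{"offset": [66,-52,0],"twist": 0,"grip": 0},{"offset": [98,-77,0],"twist": 0,"grip": 0},{"offset": [131,-103,0],"twist": 0,"grip": 0},{"offset": [164,-129,0],"twist": 0,"grip": 0}]}}

```text
time: 2.33
tool_pos: [0.4426, -0.2141, 0.4051]
tool_rot: [0.0, 0.981, 0.194, 0.0]
contact_force: [0.4, 0.2, -0.2]
gripper_width: -0.004
```

{"method": "play_rows", "body": {"increments": [{"offset": [33,-26,0],"twist": -0.12,"grip": 0},{"offset": [66,-52,0],"twist": -0.24,"grip": 0},{"offset": [98,-77,0],"twist": -0.36,"grip": 0},{"offset": [131,-103,0],"twist": -0.48,"grip": 0},{"offset": [164,-129,0],"twist": -0.6,"grip": 0}]}}

```text
time: 2.75
tool_pos: [0.5451, -0.0328, 0.4051]
tool_rot: [0.0, 0.879, 0.478, 0.0]
contact_force: [0.7, -0.7, 0.4]
gripper_width: -0.003
```

```bash
cat >> h.py <<'E'
from scipy.spatial.transform import Rotation as R
def tool():
    s=manip.state(); q=s["tool_rot"]; return s["tool_pos"],R.from_quat([q[1],q[2],q[3],q[0]]).as_matrix(),s
def goto(P):  # offset mm in tool axes to TCP target P
    p,M,s=tool(); return np.round(M.T@(np.array(P)-p)*1e3,1)
def dets(c,qs,n=2,th=.3):
    for q in qs:
        for d in manip.tip_of(q,c)[:n]:
            if d["p"]>th: w=world(c,d["xyz"]); print(c,q,round(d["p"],2),np.round(w,4),np.round(px(c,w)))
E
python3 - <<'E'
from h import *
p,M,s=tool(); print(s["time"],p,M.round(3),s["gripper_width"],s["joint_pos"])
print(manip.get_calibration("wrist"))
cv2.imwrite("pics/w1.png",manip.grab_frame("wrist"))
dets("wrist",("mixer","push_plate","bar_nose","disc_center","post_a","stop","keeper","vial_a"))
E
```

```text
2.75 [ 0.54506699 -0.03282782  0.40506749] [[ 0.544  0.839  0.001]
 [ 0.839 -0.544 -0.   ]
 [ 0.     0.001 -1.   ]] -0.0028150264977257443 [-1.96434331e-01 -1.36813201e-01  1.79613780e+00 -1.31340855e-04
  1.48135741e+00  3.78334468e-01]
{'fx': 309.4908586031328, 'fy': 309.4908586031328, 'cx': 258.8199171259378, 'cy': 195.87972859858263, 'k1': -0.03616033834750877, 'T': array([[ 0.83950016, -0.51743528, -0.16583189,  0.5885401 ],
       [-0.54335784, -0.79870439, -0.25852186,  0.03276277],
       [ 0.00131767,  0.3071352 , -0.95166498,  0.37346532],
       [ 0.        ,  0.        ,  0.        ,  1.        ]])}
wrist mixer 0.89 [ 0.5893  0.0855 -0.0029] [235.  58.]
wrist push_plate 0.86 [0.3982 0.1361 0.0223] [ 65. 114.]
wrist push_plate 0.73 [ 0.5438 -0.1132  0.084 ] [299. 245.]
wrist bar_nose 0.79 [0.5758 0.015  0.0669] [257. 119.]
wrist disc_center 0.8 [0.5869 0.074  0.0691] [231.  55.]
wrist post_a 0.95 [0.549  0.0586 0.1115] [198.  93.]
wrist post_a 0.57 [ 0.5421 -0.1105  0.0596] [294. 231.]
wrist stop 0.73 [0.5757 0.016  0.0567] [256. 115.]
wrist vial_a 0.74 [ 0.6224 -0.0415  0.0566] [325. 138.]
```

View pics/w1.png

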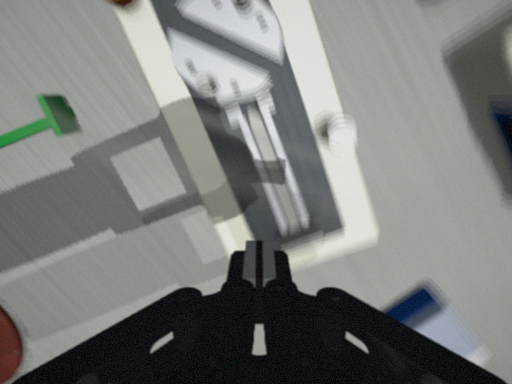

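The image is motion-blurred. It shows the grey bar in the mixer's rails at (250–300,110–230), so this is the right one. The green T is off the mixer at (60,115). I'll centre on the disc, settle, and look again.

{"method": "play_rows", "body": {"increments": [{"offset": [28,-5,0],"twist": -0.12,"grip": 0},{"offset": [55,-10,0],"twist": -0.24,"grip": 0},{"offset": [81,-15,0],"twist": -0.35,"grip": 0},{"offset": [81,-15,0],"twist": -0.35,"grip": 0},{"offset": [81,-15,0],"twist": -0.35,"grip": 0}]}}

```text
time: 3.62
tool_pos: [0.5765, 0.0408, 0.4047]
tool_rot: [0.0, 0.784, 0.621, -0.0]
contact_force: [-0.3, 0.5, -0.5]
gripper_width: 0.0
```

```bash
python3 - <<'E'
from h import *
manip.grab_frame("top")
p,M,s=tool(); print(s["time"],p,M.round(3))
im=manip.grab_frame("wrist"); cv2.imwrite("pics/w2.png",cv2.resize(im,(800,600)))
dets("wrist",("mixer","push_plate","bar_nose","disc_center","post_a","stop","keeper","vial_a"))
E
```

```text
3.6667 [0.57628737 0.04023828 0.40464345] [[ 0.231  0.973 -0.   ]
 [ 0.973 -0.231 -0.001]
 [-0.001 -0.    -1.   ]]
wrist mixer 0.56 [ 5.888e-01  8.280e-02 -2.000e-04] [260. 126.]
wrist push_plate 0.93 [ 0.5449 -0.1176  0.0829] [263. 317.]
wrist push_plate 0.82 [0.4004 0.1351 0.0256] [ 84. 122.]
wrist bar_nose 0.74 [0.5751 0.0171 0.0644] [262. 197.]
wrist disc_center 0.84 [0.5886 0.0758 0.0682] [262. 140.]
wrist post_a 0.89 [0.5502 0.0622 0.107 ] [223. 171.]
wrist post_a 0.7 [0.6227 0.0954 0.1157] [298. 114.]
wrist stop 0.62 [0.5782 0.0174 0.0588] [265. 195.]
wrist keeper 0.63 [0.5965 0.1429 0.0535] [254.  68.]
wrist vial_a 0.8 [0.5372 0.1698 0.0587] [186.  54.]
wrist vial_a 0.64 [ 0.6258 -0.0386  0.06  ] [318. 233.]
```

View pics/w2.png

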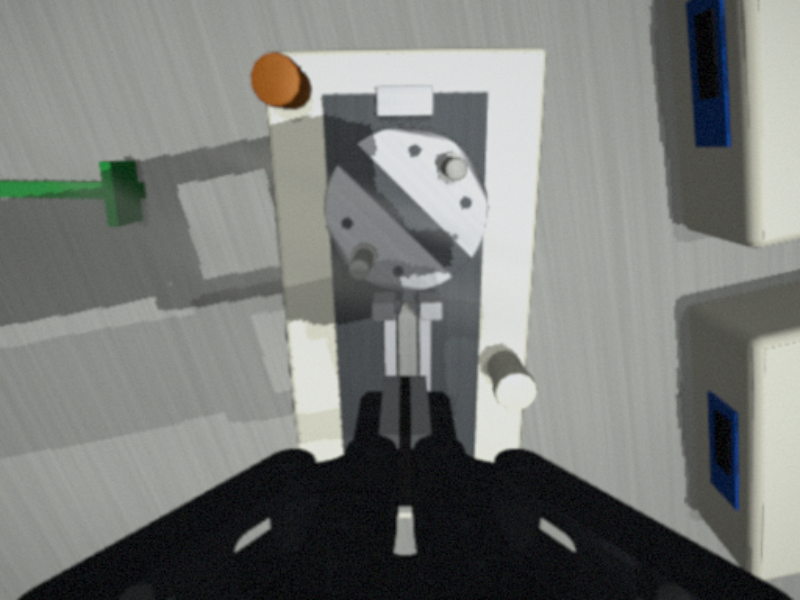

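The view is clear (800 px scale): disc centre about (407,207), post A about (456,163), post B about (360,262), keeper (405,100), nose (406,305), bar between the rails. The white vial is at (513,390), the amber vial at (275,78), and the green T well aside at (120,190). Next I'll compute the geometry.

```bash
python3 - <<'E'
from h import *
f=lambda u,z: ray("wrist",np.array(u)/1.5625,z)
C=f((407,207),.073);K=f((405,100),.077);N=f((406,303),.065);A=f((456,160),.110);B=f((357,265),.110)
for n,v in zip("CKNAB",(C,K,N,A,B)): print(n,v.round(4))
for c0 in (C[:2],np.array([.586,.0805])):
  y=(K-N)[:2]; y/=np.linalg.norm(y); x=np.array([y[1],-y[0]])
  for n,v in zip("CKNAB",(C,K,N,A,B)): d=v[:2]-c0; print(n,(d@x*1e3).round(1),(d@y*1e3).round(1))
print(np.degrees(np.arctan2(y[1],y[0])))
E
```

```text
C [0.5891 0.084  0.073 ]
K [0.6018 0.1434 0.077 ]
N [0.5739 0.0216 0.065 ]
A [0.6203 0.1059 0.11  ]
B [0.5555 0.0634 0.11  ]
C 0.0 0.0
K -0.9 60.7
N -0.9 -64.2
A 25.5 28.3
B -28.2 -27.6
C 2.3 4.1
K 1.4 64.9
N 1.4 -60.1
A 27.8 32.4
B -25.9 -23.5
77.07875474723484
```

{"method": "play_rows", "body": {"increments": [{"offset": [28,9,26],"twist": 0,"grip": 0},{"offset": [56,19,50],"twist": 0,"grip": 0},{"offset": [80,27,78],"twist": 0,"grip": 0},{"offset": [101,34,105],"twist": 0,"grip": 0},{"offset": [101,34,105],"twist": 0,"grip": 0}]}}

```text
time: 4.53
tool_pos: [0.6316, 0.1339, 0.2919]
tool_rot: [-0.003, 0.783, 0.622, -0.004]
contact_force: [-1.7, -1.2, -2.4]
gripper_width: 0.004
```

{"method": "play_rows", "body": {"increments": [{"offset": [0,0,20],"twist": 0,"grip": 0},{"offset": [0,0,38],"twist": 0,"grip": 0},{"offset": [0,0,38],"twist": 0,"grip": 0}]}}

```text
time: 4.78
tool_pos: [0.6313, 0.1311, 0.258]
tool_rot: [-0.002, 0.784, 0.621, -0.003]
contact_force: [-1.7, -0.0, -0.4]
gripper_width: -0.001
```

```bash
python3 - <<'E'
from h import *
p,M,s=tool(); print(s["time"],p,s["contact_force"])
y=np.array([.2250,.9744]);x=np.array([.9744,-.2250]);d=p[:2]-[.588,.083];print("mixer",d@x*1e3,d@y*1e3)
cv2.imwrite("pics/w3.png",manip.grab_frame("wrist"))
E
```

```text
4.7833 [0.63126967 0.13110493 0.25796895] [-1.68872637 -0.00761928 -0.41525866]
mixer 31.338355273874047 56.6091231902008
```

View pics/w3.png

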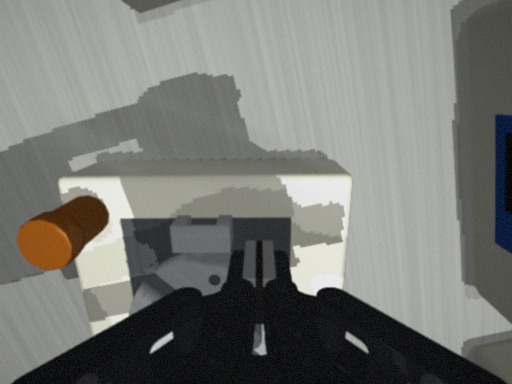

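The fingertips are down behind post A, just right of the keeper (200,235), with the amber vial clear at (60,235). Next I push post A towards -y.

{"method": "play_rows", "body": {"increments": [{"offset": [-4,0,0],"twist": 0,"grip": 0},{"offset": [-8,0,0],"twist": 0,"grip": 0},{"offset": [-11,0,0],"twist": 0,"grip": 0},{"offset": [-14,0,0],"twist": 0,"grip": 0},{"offset": [-17,0,0],"twist": 0,"grip": 0}]}}

```text
time: 5.25
tool_pos: [0.6294, 0.1149, 0.2633]
tool_rot: [0.0, 0.784, 0.621, 0.003]
contact_force: [5.8, 6.2, -0.7]
gripper_width: -0.001
```

{"method": "play_rows", "body": {"increments": [{"offset": [-4,0,0],"twist": 0,"grip": 0},{"offset": [-8,0,0],"twist": 0,"grip": 0},{"offset": [-12,0,0],"twist": 0,"grip": 0},{"offset": [-16,0,0],"twist": 0,"grip": 0},{"offset": [-19,0,0],"twist": 0,"grip": 0}]}}

```text
time: 5.67
tool_pos: [0.6266, 0.0974, 0.264]
tool_rot: [0.002, 0.784, 0.621, 0.005]
contact_force: [3.4, 3.6, 0.1]
gripper_width: 0.0
```

```bash
python3 - <<'E'
from h import *
manip.grab_frame("top")
p,M,s=tool(); print(s["time"],p,s["contact_force"])
y=np.array([.2250,.9744]);x=np.array([.9744,-.2250]);d=p[:2]-[.588,.083];print("mixer",d@x*1e3,d@y*1e3)
im=manip.grab_frame("scene")
dets("scene",("post_a","disc_center"))
print(px("scene",[.588,.083,.08]))
cv2.imwrite("pics/s4.png",cv2.resize(im[185:285,180:340],(800,500),interpolation=cv2.INTER_CUBIC))
E
```

```text
5.7167 [0.62569143 0.09661249 0.2635397 ] [2.52891462 1.16601102 0.03715374]
mixer 33.663715796286425 21.744578427800732
scene post_a 0.75 [0.6228 0.0795 0.1125] [259. 225.]
scene post_a 0.72 [0.5475 0.0847 0.1092] [268. 207.]
scene disc_center 0.97 [0.5851 0.0853 0.072 ] [264. 228.]
[263.23733917 225.95255424]
```

View pics/s4.png

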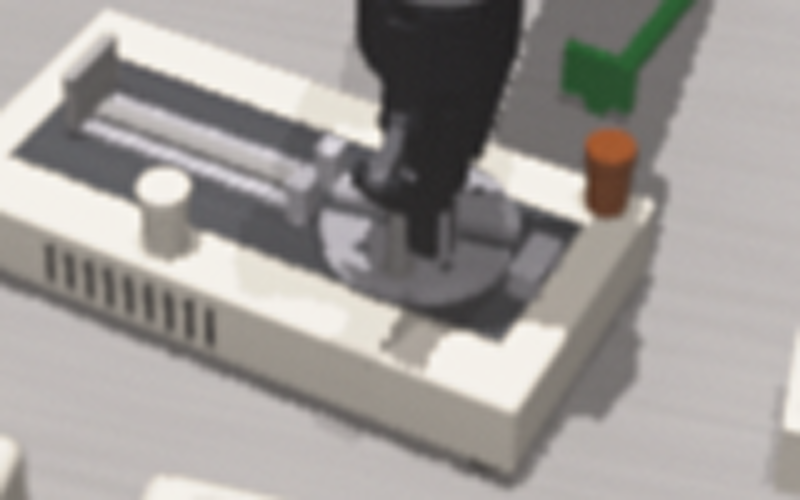

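The finger touches post A at (395,245) and the disc has turned to about 0.13–0.16 rad, with the vials undisturbed. About 5 mm remains, then I back off and look from above.

{"method": "play_rows", "body": {"increments": [{"offset": [-2,0,0],"twist": 0,"grip": 0},{"offset": [-4,0,0],"twist": 0,"grip": 0},{"offset": [-5,0,0],"twist": 0,"grip": 0},{"offset": [-5,0,0],"twist": 0,"grip": 0},{"offset": [-5,0,0],"twist": 0,"grip": 0}]}}

```text
time: 6.28
tool_pos: [0.623, 0.0913, 0.2614]
tool_rot: [-0.0, 0.784, 0.621, -0.001]
contact_force: [0.7, 0.7, 1.3]
gripper_width: 0.002
```

```bash
python3 - <<'E'
from h import *
p,M,s=tool(); print(s["time"],p,s["contact_force"])
y=np.array([.2250,.9744]);x=np.array([.9744,-.2250]);d=p[:2]-[.588,.083];print("mixer",d@x*1e3,d@y*1e3)
E
```

```text
6.2833 [0.62295239 0.09129691 0.26135774] [0.74730304 0.71563537 1.31842332]
mixer 32.19080097219947 15.948796466116463
```

{"method": "play_rows", "body": {"increments": [{"offset": [10,0,0],"twist": 0,"grip": 0},{"offset": [16,0,0],"twist": 0,"grip": 0},{"offset": [16,0,-30],"twist": 0,"grip": 0},{"offset": [10,0,-65],"twist": 0,"grip": 0},{"offset": [-10,-5,-100],"twist": 0,"grip": 0}]}}

```text
time: 6.7
tool_pos: [0.6161, 0.0849, 0.3612]
tool_rot: [-0.001, 0.783, 0.622, -0.001]
contact_force: [0.6, -0.9, 0.9]
gripper_width: -0.001
```

{"method": "play_rows", "body": {"increments": [{"offset": [-30,-12,-20],"twist": 0,"grip": 0},{"offset": [-60,-25,-40],"twist": 0,"grip": 0},{"offset": [-60,-25,-40],"twist": 0,"grip": 0},{"offset": [-60,-25,-40],"twist": 0,"grip": 0},{"offset": [-60,-25,-40],"twist": 0,"grip": 0}]}}

```text
time: 7.12
tool_pos: [0.578, 0.0308, 0.401]
tool_rot: [-0.0, 0.784, 0.621, -0.0]
contact_force: [-0.5, -0.3, -0.3]
gripper_width: 0.004
```

```bash
python3 - <<'E'
from h import *
manip.grab_frame("top")
p,M,s=tool(); print(s["time"],p,M.round(3),s["contact_force"])
im=manip.grab_frame("wrist"); cv2.imwrite("pics/w5.png",cv2.resize(im,(800,600)))
dets("wrist",("push_plate","bar_nose","disc_center","post_a","stop","keeper"))
E
```

```text
7.1667 [0.57803687 0.03103445 0.40024024] [[ 0.228  0.974 -0.002]
 [ 0.974 -0.228  0.   ]
 [-0.    -0.002 -1.   ]] [ 0.11393652 -0.03813808 -0.73534211]
wrist push_plate 0.65 [0.399  0.1349 0.0263] [ 77. 115.]
wrist bar_nose 0.56 [0.5759 0.0188 0.0656] [260. 189.]
wrist disc_center 0.86 [0.5906 0.0797 0.0688] [260. 127.]
wrist post_a 0.91 [0.6274 0.0667 0.1139] [307. 138.]
wrist post_a 0.91 [0.5475 0.0916 0.1114] [205. 130.]
wrist stop 0.86 [0.574  0.0165 0.0588] [258. 189.]
wrist keeper 0.87 [0.5986 0.1403 0.0561] [253.  60.]
```

View pics/w5.png

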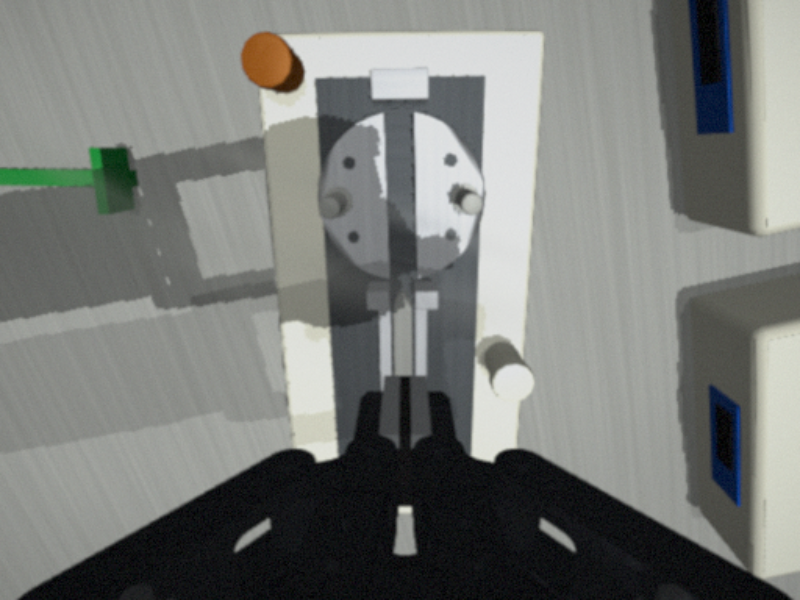

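The slot is vertical in the picture (edges 385→388 and 414→416), in line with keeper (400,83) and nose (404,280). The posts are level at rows 204 and 205, so alignment is well inside 0.05 rad. Next I go behind the push plate.

{"method": "play_rows", "body": {"increments": [{"offset": [-38,0,0],"twist": 0,"grip": 0},{"offset": [-76,0,0],"twist": 0,"grip": 0},{"offset": [-114,-1,0],"twist": 0,"grip": 0},{"offset": [-150,-2,10],"twist": 0,"grip": 0},{"offset": [-179,-2,25],"twist": 0,"grip": 0}]}}

```text
time: 7.93
tool_pos: [0.5349, -0.1456, 0.3786]
tool_rot: [0.002, 0.784, 0.621, 0.001]
contact_force: [0.4, 0.7, 0.1]
gripper_width: -0.0
```

{"method": "play_rows", "body": {"increments": [{"offset": [0,0,30],"twist": 0,"grip": 0},{"offset": [0,0,60],"twist": 0,"grip": 0},{"offset": [0,0,75],"twist": 0,"grip": 0},{"offset": [0,0,75],"twist": 0,"grip": 0},{"offset": [0,0,75],"twist": 0,"grip": 0}]}}

```text
time: 8.35
tool_pos: [0.5349, -0.1434, 0.3008]
tool_rot: [-0.001, 0.784, 0.621, -0.001]
contact_force: [0.5, 0.2, 0.8]
gripper_width: 0.001
```

```bash
python3 - <<'E'
from h import *
p,M,s=tool(); print(s["time"],p,M.round(3),s["contact_force"])
y=np.array([.2250,.9744]);x=np.array([.9744,-.2250]);d=p[:2]-[.5875,.083];print("mixer",d@x*1e3,d@y*1e3)
im=manip.grab_frame("wrist"); cv2.imwrite("pics/w6.png",im)
dets("wrist",("push_plate","disc_center","post_a","vial_a"))
E
```

```text
8.35 [ 0.53492882 -0.14336572  0.30084622] [[ 0.229  0.973 -0.002]
 [ 0.973 -0.229  0.001]
 [ 0.    -0.002 -1.   ]] [0.4858613  0.18483397 0.7726654 ]
mixer -0.2930659610517612 -232.39927654769295
wrist push_plate 0.67 [ 0.5467 -0.1154  0.0853] [263. 178.]
wrist vial_a 0.72 [ 0.6266 -0.0398  0.0639] [363.  22.]
```

View pics/w6.png

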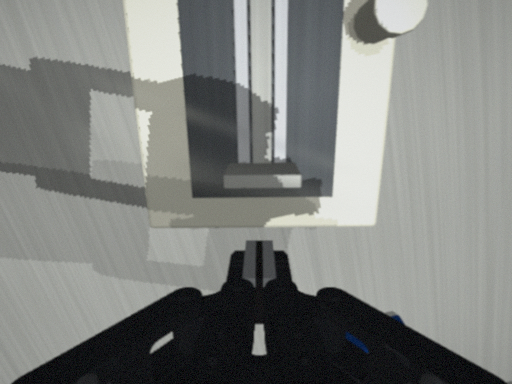

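The fingers are centred behind the plate (262,180) and the nearest vial is well aside at (400,15). I descend and push.

{"method": "play_rows", "body": {"increments": [{"offset": [0,0,26],"twist": 0,"grip": 0},{"offset": [0,0,52],"twist": 0,"grip": 0},{"offset": [0,0,52],"twist": 0,"grip": 0},{"offset": [4,0,52],"twist": 0,"grip": 0},{"offset": [8,0,52],"twist": 0,"grip": 0}]}}

```text
time: 9.02
tool_pos: [0.5376, -0.1357, 0.2514]
tool_rot: [0.001, 0.784, 0.621, 0.001]
contact_force: [0.1, 0.1, 0.4]
gripper_width: -0.004
```

{"method": "play_rows", "body": {"increments": [{"offset": [4,0,0],"twist": 0,"grip": 0},{"offset": [8,0,0],"twist": 0,"grip": 0},{"offset": [12,0,0],"twist": 0,"grip": 0},{"offset": [16,0,0],"twist": 0,"grip": 0},{"offset": [20,0,0],"twist": 0,"grip": 0}]}}

```text
time: 9.43
tool_pos: [0.542, -0.1162, 0.2509]
tool_rot: [0.001, 0.784, 0.621, 0.0]
contact_force: [-0.7, -2.2, 2.6]
gripper_width: -0.001
```

{"method": "play_rows", "body": {"increments": [{"offset": [4,0,0],"twist": 0,"grip": 0},{"offset": [8,0,0],"twist": 0,"grip": 0},{"offset": [12,0,0],"twist": 0,"grip": 0},{"offset": [16,0,0],"twist": 0,"grip": 0},{"offset": [20,0,0],"twist": 0,"grip": 0}]}}

```text
time: 9.85
tool_pos: [0.5462, -0.0964, 0.2497]
tool_rot: [-0.0, 0.784, 0.621, -0.0]
contact_force: [-0.5, -2.0, 1.2]
gripper_width: 0.0
```

```bash
python3 - <<'E'
from h import *
p,M,s=tool(); print(s["time"],p,M.round(3),s["contact_force"])
y=np.array([.2250,.9744]);x=np.array([.9744,-.2250]);d=p[:2]-[.5875,.083];print("mixer",d@x*1e3,d@y*1e3)
im=manip.grab_frame("scene"); cv2.imwrite("pics/s7.png",cv2.resize(im[185:285,180:340],(800,500),interpolation=cv2.INTER_CUBIC))
dets("scene",("push_plate","bar_nose","disc_center","post_a"))
E
```

```text
9.85 [ 0.54615934 -0.09638031  0.24965578] [[ 0.229  0.973 -0.   ]
 [ 0.973 -0.229 -0.   ]
 [-0.    -0.    -1.   ]] [-0.52820884 -1.96603973  1.23494474]
mixer 0.07822975885462437 -184.0898180191799
scene push_plate 0.68 [0.3956 0.1389 0.0238] [299. 201.]
scene push_plate 0.54 [ 0.5472 -0.0802  0.0823] [207. 204.]
scene bar_nose 0.84 [0.2589 0.1769 0.006 ] [319. 180.]
scene bar_nose 0.6 [0.5833 0.0536 0.066 ] [252. 227.]
scene disc_center 0.6 [0.5851 0.0825 0.0714] [263. 228.]
scene post_a 0.79 [0.5506 0.0895 0.1083] [270. 209.]
scene post_a 0.68 [0.6249 0.076  0.1103] [257. 226.]
```

View pics/s7.png

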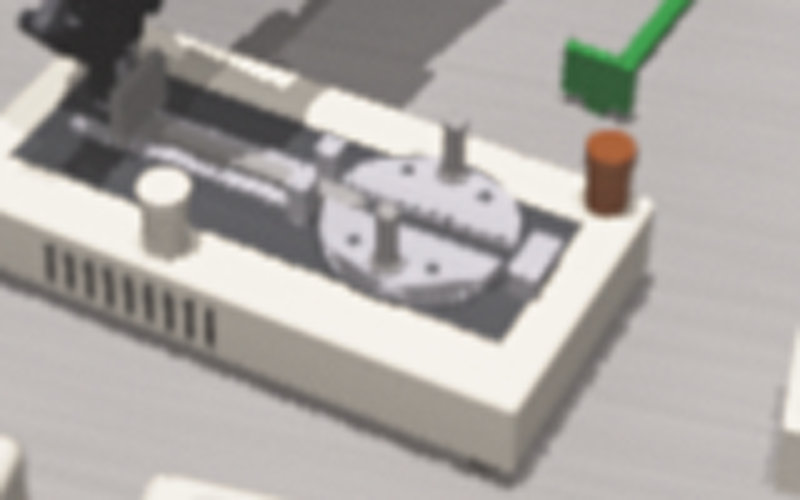

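The nose has entered the slot near (345,195) at a push force of about 2 N, with the plate upright. About 99 mm remains.

{"method": "play_rows", "body": {"increments": [{"offset": [5,0,0],"twist": 0,"grip": 0},{"offset": [10,0,0],"twist": 0,"grip": 0},{"offset": [15,0,0],"twist": 0,"grip": 0},{"offset": [20,0,0],"twist": 0,"grip": 0},{"offset": [25,0,0],"twist": 0,"grip": 0}]}}

```text
time: 10.52
tool_pos: [0.5519, -0.0718, 0.2495]
tool_rot: [-0.0, 0.784, 0.621, -0.0]
contact_force: [0.5, -1.2, -0.8]
gripper_width: 0.003
```

{"method": "play_rows", "body": {"increments": [{"offset": [5,0,0],"twist": 0,"grip": 0},{"offset": [10,0,0],"twist": 0,"grip": 0},{"offset": [15,0,0],"twist": 0,"grip": 0},{"offset": [20,0,0],"twist": 0,"grip": 0},{"offset": [25,0,0],"twist": 0,"grip": 0}]}}

```text
time: 10.93
tool_pos: [0.5577, -0.0475, 0.2497]
tool_rot: [-0.0, 0.784, 0.621, 0.0]
contact_force: [-0.4, -0.6, -2.1]
gripper_width: -0.001
```

{"method": "play_rows", "body": {"increments": [{"offset": [5,0,0],"twist": 0,"grip": 0},{"offset": [10,0,0],"twist": 0,"grip": 0},{"offset": [15,0,0],"twist": 0,"grip": 0},{"offset": [20,0,0],"twist": 0,"grip": 0},{"offset": [25,0,0],"twist": 0,"grip": 0}]}}

```text
time: 11.35
tool_pos: [0.5634, -0.0232, 0.2497]
tool_rot: [-0.0, 0.784, 0.621, 0.0]
contact_force: [-0.5, -1.7, -1.0]
gripper_width: 0.0
```

```bash
python3 - <<'E'
from h import *
p,M,s=tool(); print(s["time"],p,M.round(3),s["contact_force"])
y=np.array([.2250,.9744]);x=np.array([.9744,-.2250]);d=p[:2]-[.5875,.083];print("mixer",d@x*1e3,d@y*1e3)
E
```

```text
11.35 [ 0.56337526 -0.02323623  0.24970972] [[ 0.229  0.973 -0.   ]
 [ 0.973 -0.229  0.   ]
 [ 0.    -0.    -1.   ]] [-0.45315277 -1.71688932 -0.95373702]
mixer 0.396000422037878 -108.94465019768765
```

Expected end is near -85, so I'll go 20 mm and then creep, watching the force.

{"method": "play_rows", "body": {"increments": [{"offset": [4,0,0],"twist": 0,"grip": 0},{"offset": [8,0,0],"twist": 0,"grip": 0},{"offset": [12,0,0],"twist": 0,"grip": 0},{"offset": [15,0,0],"twist": 0,"grip": 0},{"offset": [18,0,0],"twist": 0,"grip": 0}]}}

```text
time: 11.77
tool_pos: [0.5674, -0.0059, 0.2497]
tool_rot: [0.0, 0.784, 0.621, -0.0]
contact_force: [-0.4, -0.9, -0.1]
gripper_width: 0.004
```

{"method": "play_rows", "body": {"increments": [{"offset": [1,0,0],"twist": 0,"grip": 0},{"offset": [2,0,0],"twist": 0,"grip": 0},{"offset": [3,0,0],"twist": 0,"grip": 0}]}}

```text
time: 12.02
tool_pos: [0.5681, -0.0033, 0.2497]
tool_rot: [0.0, 0.784, 0.621, -0.0]
contact_force: [-1.1, -1.3, -0.7]
gripper_width: -0.001
```

{"method": "play_rows", "body": {"increments": [{"offset": [1,0,0],"twist": 0,"grip": 0},{"offset": [2,0,0],"twist": 0,"grip": 0},{"offset": [2,0,0],"twist": 0,"grip": 0}]}}

```text
time: 12.27
tool_pos: [0.5685, -0.0017, 0.2497]
tool_rot: [0.0, 0.784, 0.621, -0.001]
contact_force: [-0.3, -3.8, -0.7]
gripper_width: 0.001
```

{"method": "play_rows", "body": {"increments": [{"offset": [1,0,0],"twist": 0,"grip": 0},{"offset": [1,0,0],"twist": 0,"grip": 0},{"offset": [1,0,0],"twist": 0,"grip": 0}]}}

```text
time: 12.52
tool_pos: [0.5686, -0.0013, 0.2498]
tool_rot: [0.001, 0.784, 0.621, -0.001]
contact_force: [-2.8, -7.8, 0.5]
gripper_width: -0.001
```

{"method": "play_rows", "body": {"increments": [{"offset": [1,0,0],"twist": 0,"grip": 0},{"offset": [1,0,0],"twist": 0,"grip": 0},{"offset": [1,0,0],"twist": 0,"grip": 0}]}}

```text
time: 12.77
tool_pos: [0.5688, -0.001, 0.2498]
tool_rot: [0.001, 0.784, 0.621, -0.002]
contact_force: [-3.2, -10.3, 0.5]
gripper_width: -0.002
```

The force climbs while the position stalls, so this is the stop. I add a touch more, then retreat back and up.

{"method": "play_rows", "body": {"increments": [{"offset": [1.5,0,0],"twist": 0,"grip": 0},{"offset": [1.5,0,0],"twist": 0,"grip": 0},{"offset": [1.5,0,0],"twist": 0,"grip": 0}]}}

```text
time: 13.02
tool_pos: [0.569, -0.0004, 0.2498]
tool_rot: [0.002, 0.784, 0.621, -0.003]
contact_force: [-4.4, -14.9, 1.7]
gripper_width: 0.001
```

{"method": "play_rows", "body": {"increments": [{"offset": [-6,0,0],"twist": 0,"grip": 0},{"offset": [-18,0,0],"twist": 0,"grip": 0},{"offset": [-24,0,-20],"twist": 0,"grip": 0},{"offset": [-30,0,-60],"twist": 0,"grip": 0},{"offset": [-40,0,-95],"twist": 0,"grip": 0}]}}

```text
time: 13.43
tool_pos: [0.5596, -0.0369, 0.3448]
tool_rot: [-0.002, 0.784, 0.621, -0.0]
contact_force: [1.4, -0.9, 0.2]
gripper_width: -0.004
```

{"method": "play_rows", "body": {"increments": [{"offset": [-25,0,-30],"twist": 0,"grip": 0},{"offset": [-50,0,-60],"twist": 0,"grip": 0},{"offset": [-50,0,-60],"twist": 0,"grip": 0},{"offset": [-50,0,-60],"twist": 0,"grip": 0},{"offset": [-50,0,-60],"twist": 0,"grip": 0}]}}

```text
time: 13.85
tool_pos: [0.5485, -0.0856, 0.4041]
tool_rot: [-0.0, 0.784, 0.621, 0.0]
contact_force: [-0.5, -0.2, -0.6]
gripper_width: -0.001
```

```bash
python3 - <<'E'
from h import *
p,M,s=tool(); print(s["time"],p,s["contact_force"])
b=manip.grab_frame("scene"); dets("scene",("push_plate","bar_nose","stop","keeper","post_a","vial_a"))
a=manip.grab_frame("wrist"); dets("wrist",("push_plate","bar_nose","stop","keeper","post_a","vial_a"))
a=cv2.resize(a[:300,120:400],(560,600),interpolation=cv2.INTER_CUBIC)
b=cv2.resize(b[190:280,190:320],(0,0),fx=4,fy=4,interpolation=cv2.INTER_CUBIC)
cv2.imwrite("pics/w8.png",a); cv2.imwrite("pics/s8.png",b)
E
```

```text
13.85 [ 0.54849959 -0.0855774   0.40414928] [-0.48476592 -0.15812304 -0.64203865]
scene push_plate 0.81 [0.5716 0.0096 0.0828] [237. 216.]
scene push_plate 0.52 [0.392  0.136  0.0248] [298. 199.]
scene bar_nose 0.73 [0.2597 0.177  0.0014] [319. 181.]
scene stop 0.76 [0.5763 0.0193 0.0546] [240. 226.]
scene stop 0.41 [0.5858 0.0796 0.0705] [262. 228.]
scene keeper 0.77 [0.6022 0.1491 0.0605] [287. 240.]
scene post_a 0.82 [0.5504 0.0904 0.1109] [270. 208.]
scene post_a 0.71 [0.6029 0.1488 0.0659] [287. 239.]
scene vial_a 0.54 [ 0.6296 -0.0384  0.0604] [212. 233.]
scene vial_a 0.46 [0.5382 0.166  0.0621] [299. 225.]
wrist push_plate 0.81 [0.5751 0.0073 0.0826] [263.  75.]
wrist stop 0.55 [0.5784 0.0158 0.0552] [264.  67.]
wrist vial_a 0.87 [ 0.6266 -0.0409  0.0619] [325. 115.]
wrist vial_a 0.55 [ 0.6126 -0.3736  0.0065] [344. 340.]
```

View pics/w8.png

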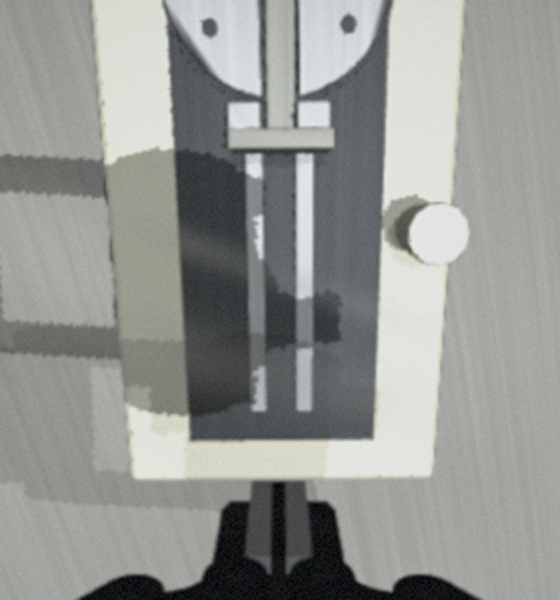

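View pics/s8.png

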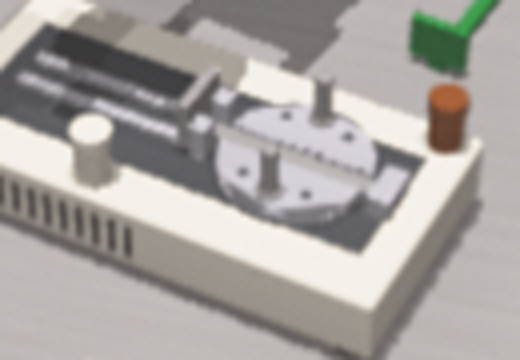

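The push plate sits against both cheeks ((280,140) in the wrist crop) and the bar runs through the slot up to the keeper ((385,185) in the scene crop). Both vials stand, the green bar is untouched, and the hand is well clear, so I'm handing it in.

```bash
python3 -c "
from h import *
print(manip.job_done(), manip.state()['contact_force'])"
```

```text
the job is handed in; nothing more can be done
the job is handed in; nothing more can be done
```

The mixer shaft is locked and the job is handed in at about 14 s of the 54 s allowed; no verdict was reported.

I pushed post A clockwise from about 0.8 rad to about 0. I then pushed the steel bar by its plate through the slot with about 2 N until it met the stop. There the force rose to about 15 N and the hand stopped advancing.

**Last checks:**
- The pictures show the plate against both stop cheeks and the bar through the slot up to the keeper.
- Both vials are standing where they were, the green look-alike is untouched, and the hand is clear with no contact force.
- The plate's rear face measured about 8–9 mm behind the stop by the networks, which fits the plate's 8 mm thickness.

**Disagreements:** The networks gave one false post reading on the keeper in the scene view and one stray vial reading in the wrist view. They found no nose on the steel bar at the end, so the nose position under the keeper is judged from the picture only.

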